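Lock the push clamp over the welded disc

TASK

The grey disc with the pipe stub welded on it has to be held for chipping off the slag: lock the clamp that stands over it by pressing its red knob straight down until it snaps over and stays down by itself, then let go. Leave the other clamp, over the rusty brown flange with bolt holes, open, and do not shift the disc.

Things in the scene. Friction and masses are not known exactly. Their poses are not given: they have to be found in the camera images.
- disc_clamp_knob (a point): Centre of the flat top of the red mushroom knob (46 mm across) of the clamp over the grey disc; moves with the knob. Up: 172 mm above the work surface; locked and released: 160 mm. z up. The clamp is blue, fixed to the bench: base 185 x 140 x 10 mm, column 125 mm high 80 mm from the plunger axis, arm to a steel bush (top 126 mm) under the knob. The knob is the highest part.
- disc_clamp_plunger (a joint): Plunger slide of the same clamp, m, grows downward: 0 = up, 0.0125 = snapped down, black rubber foot on the disc. The knob first sinks 6 to 8 mm on a spring while this stays near 0, force rising to about 9 N; then the plunger snaps down and stays. Released earlier it springs back. Knob pressed 12 to 16 mm below its raised height: always past the snap; 22 mm: end stop.
- hub_clamp_plunger (a joint): The same slide of the second, identical blue clamp with a red knob, which stands over the rusty brown flange with bolt holes (130 mm across). Either clamp may stand left or right. 0 = up, open; to be left so.
- weld_disc: Grey-brown steel disc, no bolt holes, a pale curved weld bead on its face, 124 mm across, with a rusty pipe stub welded upright in its middle, 44 mm high overall; lies loose on the base plate of its clamp, under the foot (12 mm gap). Origin: centre of its underside, 10 mm above the work surface; z up along the stub.
Things that resemble listed ones, but are neither listed nor needed, are in the scene too. Leave any turquoise look-alike of the weld_disc alone.

How it is judged:
On the way:
1. the plunger of the clamp over the grey disc has snapped down (value of joint disc_clamp_plunger above 0.0095 m), for 0.1 s.
At the end, for the whole second after the job is handed in: The plunger of the clamp over the grey disc is snapped down on the disc and stays there by itself (9.5 to 14 mm down), the disc lies flat within 15 mm of where it started, and the other clamp is still up (less than 4 mm down) (value of joint disc_clamp_plunger between 0.0095 and 0.014 m and value of joint hub_clamp_plunger below 0.004 m and distance of weld_disc from where it was at the start of the episode below 0.015 m and angle between weld_disc's own z axis and vertical below 0.1 rad); the robot touches nothing.
It fails at once if the clamp over the rusty flange is pressed down (value of joint hub_clamp_plunger above 0.006 m).
It fails at once if the grey disc is shifted more than 20 mm (distance of weld_disc from where it was at the start of the episode above 0.02 m).
It also fails if it takes over 24 s, if anything falls off the work surface, if the arm or the gripper's body presses on something with over 40 N, if the wrist force passes 120 N, or if a joint passes its speed limit or range.

ROBOT

A 6-joint arm with a two-finger parallel gripper is mounted at the origin on the work surface; the furniture and walls round the work are solid. World frame = base frame: x ahead of the robot, y to its left, z up, the work surface at z = 0. Lengths are in m, angles in rad, forces in N, time in s.
With the tool pointing down it reaches from about 0.425 to 0.95 m from the base axis. Payload 3.5 kg.
Tool frame: the origin (TCP) lies at the very end of the fingers, on their centre line; the grasp point (between the pads) lies 19 mm behind it; z points along the fingers, y is the line along which they close (so a half turn about z gives the same grasp; the last joint's range is limited). The gripper opens to 85 mm and grips with 20 to 120 N. Pads are 22 mm wide; open, the fingers measure 114 mm over their backs; the gripper's body (76 mm by 85 mm) begins 54 mm behind the grasp point. The pads swing forward as they close: fully open they stand 13 mm farther back than shut.
Start: joints at [1.007, 0.286, 1.577, -0, 1.279, -0.15], TCP at [0.271, 0.618, 0.231] pointing down, gripper open.
Joint ranges: [-2.77, 2.77], [-0.9, 2.22], [0.21, 2.48], [-1.53, 4.67], [0.24, 2.81], [-2.84, 2.84]. Speed limits (rad/s): [2.79, 2.79, 3.14, 3.14, 3.14, 3.14].

INTERFACE

Orientations are given as a unit quaternion [x, y, z, w].
In Python, from plant import ctrl gives the robot as it stands.
- The arm moves only by the tool carry_out, never from a script. Its argument "deltas" is one flat list of numbers, 6 for each row, row after row: the shift along the tool's x, y, z in m, then the turn, a rotation vector about the tool's x, y, z in rad. A call has 1 to 5 rows; each row is the pose to reach, as a shift and turn from the pose commanded when the call began, along the tool's axes at that moment; what a row does not reach only later rows make up. A row lasts 1/8 s, in which the tool goes at most 62.5 mm and 10.7 degrees, less where a joint would pass 70% of its speed; a pose out of reach is approached as far as the arm can. A call with a gripper value outside its range is refused whole. "grip" is the opening in per cent of the stroke, from 0 (shut) to 100 (fully open), set as the call begins (left out, the last holds). The fingers move at their own pace and stop on an object; "grip_force" is the grip in N (left out, the last holds). Time passes only in rows, so rows that repeat a pose let the fingers close. It gives the time, the measured TCP pose, the force, the opening and the grip force at its end, in the units of the state.
- ctrl.get_state(): the state, without advancing time (a new reading comes with each control period).
- ctrl.read_camera(name): name is "scene" or "top" or "wrist"; returns (picture, depth): 400x640x3 uint8, red, green, blue; 400x640 float32, m along the optical axis (not along the pixel's ray), 0 where there is no reading.
- ctrl.camera_model(name): a dict with "intrinsics" (3x3 intrinsics, pixels), "extrinsics" (4x4, takes a point from world to camera coordinates); the wrist camera has in their place "hand_eye" (4x4, takes a point from camera to tool coordinates, whose origin is the TCP and whose axes are the flange's). Camera axes: x right, y down, z forward; pixel columns grow to the right and rows downward; lengths in m; the calibration is good to about 2 mm. A picture is of the moment at which its call begins: read the wrist's pose just before it. camera_model takes no time and is no camera call.
- ctrl.sign_off(): hands the job in; it is judged then, once.
Trained networks look in the newest picture that a camera, given by its name, has taken for a name from the list of things; names that differ only in an ending like _2 or _b are one class to them, and where a whole thing is asked for, a point or a joint stands for the part that bears it (a point fixed in the world has none). Each returns a list of dicts, best first, with "score" (0 to 1); they miss things now and then, are a little off and sometimes report something else, mostly with a low value. They report only what shows in the picture. A call takes as long as a camera call. They do not tell look-alikes from the thing itself.
- ctrl.find_in(camera, query): "uv" ([column, row] in pixels, amid what is visible of it).
The state is a dict: "time": time; "qpos": joint angles; "dq": joint speeds; "joint_efforts": joint torques, N m; "eef_pos": TCP position; "tcp_rot": TCP orientation; "contact_force": force on the tool from outside, world axes, zero at the start; "wrist_torque": the same for the moment, N m; "opening": opening from 0.0 (shut) to 1.0 (fully open); "finger_force": force on a finger pad.
Only numpy, scipy, OpenCV 4.12 (cv2) and the standard library are available. Lean on these libraries where they do the work, as an engineer would, in place of code of your own. Each camera call takes 0.05 s, during which the arm holds its last target. There are 200 camera calls.

## Working session

There is one attempt and no reset: what is moved stays moved. The work goes in short steps, Python scripts to look and compute and a tool call to move; the robot and the scene stay as the last step left them, time stands still between calls to the robot, and variables do not carry over. Pictures are saved under pics/ and viewed, at most 10 in all, crops included, and the job is handed in when it is done.

Besides the shell and the picture viewer there is one more tool, called after ">>>" by a JSON object that holds its "op" and its "data". carry_out: Moves the arm, as the interface text tells. Its arguments: {"type":"object","properties":{"deltas":{"type":"array"},"grip":{"type":"number"},"grip_force":{"type":"number"}},"required":["deltas"]}

```bash
mkdir -p pics
cat > h.py <<'E'
import numpy as np, cv2
from plant import ctrl
from scipy.spatial.transform import Rotation as R
def world(cam, uv, d, st=None):
    m=ctrl.camera_model(cam); K=np.array(m["intrinsics"])
    p=np.linalg.inv(K)@np.array([uv[0],uv[1],1.])*d
    if "extrinsics" in m: return (np.linalg.inv(np.array(m["extrinsics"]))@np.append(p,1))[:3]
    t=(np.array(m["hand_eye"])@np.append(p,1))[:3]
    return R.from_quat(st["tcp_rot"]).apply(t)+st["eef_pos"]
def redblobs(cam,pic,dep,st=None):
    r,g,b=[pic[...,i].astype(int) for i in range(3)]
    m=((r>90)&(r>2*g)&(r>2*b)).astype(np.uint8)
    n,l,s,c=cv2.connectedComponentsWithStats(m)
    for i in range(1,n):
        if s[i,4]<40: continue
        v,u=np.where((l==i)&(dep>0))
        P=np.array([world(cam,(a,q),dep[q,a],st) for a,q in zip(u,v)])
        t=P[P[:,2]>P[:,2].max()-.006] if len(P) else P
        print(cam,"red",c[i].round(),s[i,4],"top",np.percentile(P[:,2],95).round(4) if len(P) else None,"mean",t.mean(0).round(4),"mid",((t.min(0)+t.max(0))/2).round(4))
E
python3 - <<'E'
from h import *
st=ctrl.get_state(); print(st["eef_pos"],st["tcp_rot"],st["contact_force"])
ims=[]
for c in("scene","top"):
    p,d=ctrl.read_camera(c); redblobs(c,p,d); cv2.imwrite(f"pics/{c}0.png",p[...,::-1])
    for q in("disc_clamp_knob","weld_disc"):
        for f in ctrl.find_in(c,q)[:4]:
            u,v=np.round(f["uv"]).astype(int); print(c,q,u,v,round(f["score"],2),world(c,(u,v),d[v,u]).round(3))
E
```

```text
[0.27103584 0.61748674 0.2299224 ] [ 2.05451193e-01  9.78666659e-01 -1.09647825e-03 -4.20211689e-04] [-0.07020785  0.41276307  0.21506408]
scene red [342. 137.] 84 top 0.1759 mean [ 0.5007 -0.1407  0.1736] mid [ 0.4983 -0.1392  0.1744]
scene red [253. 188.] 516 top 0.0299 mean [0.7087 0.1333 0.0313] mid [0.7116 0.1292 0.033 ]
scene red [618. 193.] 1979 top -0.2453 mean [-0.4797 -0.9182 -0.2426] mid [-0.4862 -0.9229 -0.2412]
scene red [269. 189.] 105 top 0.0202 mean [0.665  0.1584 0.024 ] mid [0.6647 0.1286 0.0242]
scene weld_disc 305 320 0.74 [0.248 0.501 0.044]
scene weld_disc 288 227 0.42 [0.498 0.22  0.023]
top red [332.  92.] 1022 top 0.0293 mean [0.7121 0.1143 0.0282] mid [0.715  0.1218 0.0297]
top red [308.  86.] 52 top 0.0287 mean [0.7338 0.1876 0.0266] mid [0.733  0.1904 0.0274]
top red [347. 107.] 79 top 0.0219 mean [0.6686 0.01   0.0228] mid [0.669  0.0068 0.0233]
top red [425. 152.] 194 top 0.1745 mean [ 0.5001 -0.1459  0.1725] mid [ 0.501  -0.1458  0.1738]
top red [308. 159.] 194 top 0.1752 mean [0.4777 0.182  0.173 ] mid [0.4796 0.1817 0.1742]
top red [566. 231.] 54 top 0.0145 mean [ 0.2766 -0.6373  0.0131] mid [ 0.2774 -0.6361  0.0143]
top disc_clamp_knob 309 160 0.64 [0.474 0.179 0.171]
top disc_clamp_knob 308 160 0.52 [0.474 0.182 0.172]
top weld_disc 220 236 0.92 [0.257 0.458 0.03 ]
top weld_disc 311 169 0.81 [0.46  0.176 0.081]
```

```bash
ls pics
```

```text
scene0.png
top0.png
```

View pics/scene0.png

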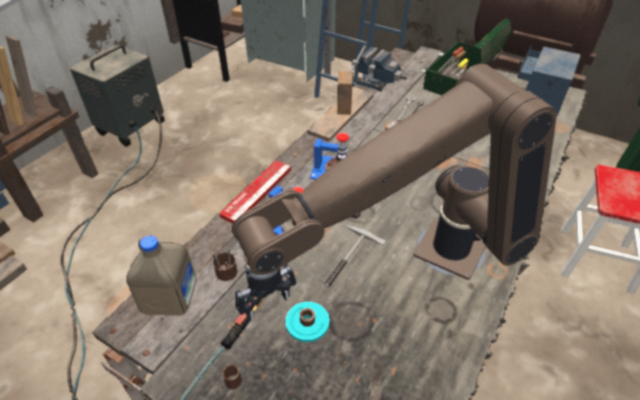

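View pics/top0.png

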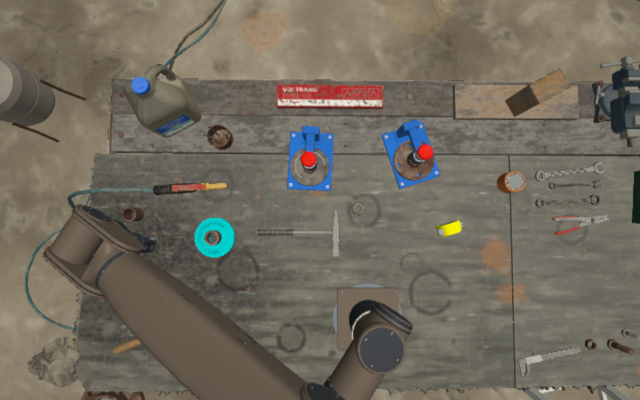

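The scene picture shows the turquoise look-alike at (307,320) and the arm hiding the left clamp. In the top picture the knobs are at (308,159) on the left and (425,152) on the right. The left disc looks grey and the right one rusty, so I'll check with a crop.

Run:
```python
from h import *
p=cv2.imread("pics/top0.png")[110:200,270:450]
cv2.imwrite("pics/crop.png",cv2.resize(p,None,fx=4.4,fy=4.4,interpolation=cv2.INTER_CUBIC))
st=ctrl.get_state(); r=R.from_quat(st["tcp_rot"])
print(r.as_matrix().round(3), r.inv().apply(np.array([.479,.182,.215])-st["eef_pos"]).round(4), r.inv().apply([-.05,0,0]))
```

```text
[[-0.916  0.402 -0.   ]
 [ 0.402  0.916 -0.001]
 [ 0.    -0.001 -1.   ]] [-0.3655 -0.3155  0.0161] [ 4.57798769e-02 -2.01047860e-02  2.11599867e-05]
```

View pics/crop.png

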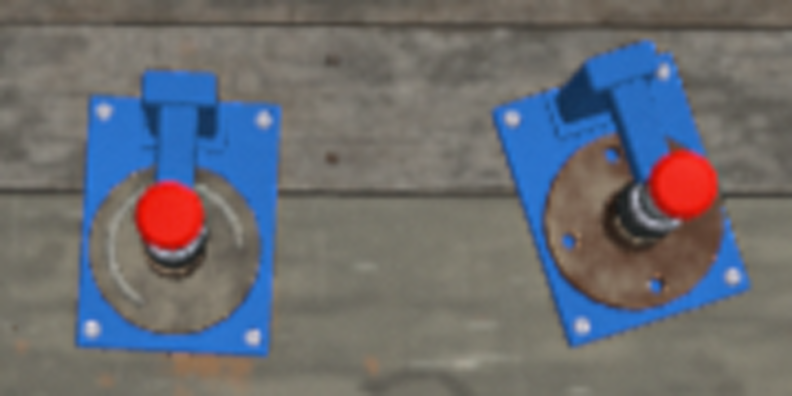

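The crop shows the left clamp at (170,215) over a grey disc with a weld bead and no holes. The right one is over the bolt-holed rusty flange. The left clamp is the target.

>>> {"op": "carry_out", "data": {"deltas": [-0.042, -0.036, 0, 0, 0, 0, -0.084, -0.072, 0, 0, 0, 0, -0.126, -0.108, 0, 0, 0, 0, -0.168, -0.144, 0, 0, 0, 0, -0.21, -0.18, 0, 0, 0, 0], "grip": 0}}

```text
time: 0.92
eef_pos: [0.3918, 0.3672, 0.2315]
tcp_rot: [0.205, 0.979, 0.0, 0.0]
contact_force: [0.9, 0.1, 0.8]
opening: 0.002
finger_force: 0.0
```

>>> {"op": "carry_out", "data": {"deltas": [-0.035, -0.03, 0, 0, 0, 0, -0.07, -0.06, 0, 0, 0, 0, -0.07, -0.06, 0, 0, 0, 0]}}

```text
time: 1.3
eef_pos: [0.4324, 0.2836, 0.2315]
tcp_rot: [0.208, 0.978, -0.0, 0.0]
contact_force: [-0.6, 0.2, -0.3]
opening: -0.002
finger_force: 0.0
```

Run:
```python
from h import *
st=ctrl.get_state(); print(st["time"],st["eef_pos"],st["tcp_rot"],st["contact_force"],st["opening"])
p,d=ctrl.read_camera("wrist"); redblobs("wrist",p,d,st); cv2.imwrite("pics/w1.png",p[...,::-1])
p,d=ctrl.read_camera("top"); redblobs("top",p,d)
```

```text
1.3 [0.43236099 0.28356642 0.23150643] [ 2.07651552e-01  9.78202825e-01 -1.43882027e-05  2.57523145e-04] [-0.56326677  0.20337296 -0.33289539] -0.0017776438611000567
wrist red [584.  38.] 157 top 0.0432 mean [0.4077 0.5959 0.0416] mid [0.4071 0.5972 0.0411]
wrist red [510.  73.] 491 top 0.0365 mean [0.4109 0.5281 0.0345] mid [0.4111 0.5275 0.0348]
wrist red [226. 289.] 319 top 0.2842 mean [0.4072 0.2543 0.2854] mid [0.4071 0.2549 0.2856]
wrist red [319. 336.] 104 top 0.0236 mean [0.6698 0.1761 0.0219] mid [0.67   0.1768 0.0216]
top red [331.  92.] 1027 top 0.0295 mean [0.713  0.1213 0.0284] mid [0.7144 0.1215 0.0298]
top red [308.  86.] 51 top 0.0285 mean [0.7333 0.1898 0.0264] mid [0.7317 0.1903 0.0269]
top red [346. 107.] 92 top 0.0215 mean [0.6684 0.0233 0.0233] mid [0.6684 0.0437 0.0243]
top red [425. 152.] 193 top 0.1745 mean [ 0.4998 -0.146   0.1726] mid [ 0.4996 -0.1458  0.1738]
top red [308. 159.] 193 top 0.1751 mean [0.4791 0.1822 0.1736] mid [0.4793 0.1817 0.1748]
top red [566. 231.] 55 top 0.0141 mean [ 0.2762 -0.6397  0.0116] mid [ 0.2758 -0.6397  0.0118]
```

View pics/w1.png

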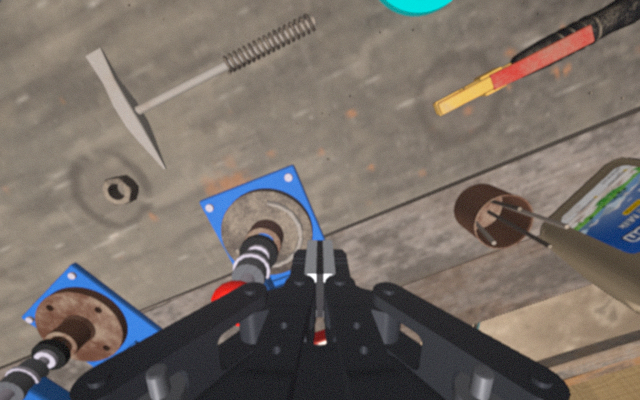

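The wrist view shows the red knob at (228,290), mostly hidden by the closed fingers. The top camera puts it at (0.479, 0.182) both times, so I'll go over it and down to about 10 mm above.

>>> {"op": "carry_out", "data": {"deltas": [-0.042, -0.037, 0, 0, 0, 0, -0.084, -0.074, 0, 0, 0, 0, -0.084, -0.074, 0.025, 0, 0, 0, -0.084, -0.074, 0.05, 0, 0, 0, -0.084, -0.074, 0.05, 0, 0, 0]}}

```text
time: 2.02
eef_pos: [0.4765, 0.185, 0.179]
tcp_rot: [0.205, 0.979, -0.001, -0.002]
contact_force: [-0.2, -0.4, 0.2]
opening: 0.004
finger_force: 0.0
```

Run:
```python
from h import *
st=ctrl.get_state(); print(st["time"],st["eef_pos"],st["tcp_rot"],st["contact_force"])
p,d=ctrl.read_camera("wrist"); cv2.imwrite("pics/w2.png",p[...,::-1])
q,d=ctrl.read_camera("scene")
cv2.imwrite("pics/s2.png",np.hstack([p[180:380,200:440],cv2.resize(q[120:220,240:380],(280,200))])[...,::-1])
```

```text
2.025 [0.47649079 0.18502834 0.1790386 ] [ 2.04615960e-01  9.78838800e-01 -8.35889204e-04 -2.49288761e-03] [-0.22501194 -0.37819479  0.15407987]
```

View pics/s2.png

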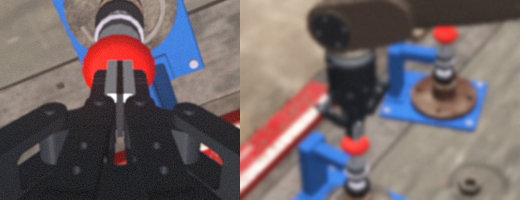

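The fingertips at (120,65) are centred over the red knob, a few mm above it. I'll shift 4 mm and press down.

>>> {"op": "carry_out", "data": {"deltas": [-0.004, -0.0015, 0.003, 0, 0, 0, -0.004, -0.0015, 0.01, 0, 0, 0, -0.004, -0.0015, 0.016, 0, 0, 0, -0.004, -0.0015, 0.021, 0, 0, 0, -0.004, -0.0015, 0.021, 0, 0, 0]}}

```text
time: 2.75
eef_pos: [0.4812, 0.1811, 0.1599]
tcp_rot: [0.205, 0.979, -0.0, -0.0]
contact_force: [0.8, 0.4, -0.5]
opening: 0.001
finger_force: 0.0
```

The force is near zero, which fits a snap with the knob now resting at 160 mm. I'll push 3 mm further to confirm.

>>> {"op": "carry_out", "data": {"deltas": [0, 0, 0.002, 0, 0, 0, 0, 0, 0.003, 0, 0, 0, 0, 0, 0.003, 0, 0, 0]}}

```text
time: 3.12
eef_pos: [0.4814, 0.1812, 0.1575]
tcp_rot: [0.205, 0.979, -0.0, -0.0]
contact_force: [-1.4, -0.5, 2.2]
opening: -0.004
finger_force: 1.4
```

Contact at about 2 N. I'll retract and look.

>>> {"op": "carry_out", "data": {"deltas": [0, 0, -0.03, 0, 0, 0, 0, 0, -0.08, 0, 0, 0, 0.04, 0.05, -0.08, 0, 0, 0, 0.08, 0.09, -0.08, 0, 0, 0, 0.08, 0.09, -0.08, 0, 0, 0]}}

```text
time: 3.75
eef_pos: [0.4427, 0.2986, 0.2369]
tcp_rot: [0.203, 0.979, 0.0, -0.0]
contact_force: [0.7, -0.0, -0.0]
opening: 0.002
finger_force: 0.0
```

Run:
```python
from h import *
st=ctrl.get_state(); print(st["time"],st["eef_pos"],st["contact_force"])
p,d=ctrl.read_camera("top"); redblobs("top",p,d); 
cv2.imwrite("pics/t3.png",cv2.resize(p[110:200,270:450],None,fx=4.4,fy=4.4)[...,::-1])
```

```text
3.75 [0.44270468 0.29855121 0.23693281] [ 0.67848159 -0.01324523 -0.03573667]
top red [331.  92.] 1022 top 0.0291 mean [0.7122 0.1037 0.0288] mid [0.7145 0.1217 0.0306]
top red [308.  86.] 51 top 0.0287 mean [0.7333 0.1939 0.0264] mid [0.7323 0.1921 0.0265]
top red [346. 107.] 92 top 0.0203 mean [0.6688 0.0302 0.0202] mid [0.6694 0.0432 0.0211]
top red [425. 152.] 193 top 0.1747 mean [ 0.4961 -0.1482  0.1761] mid [ 0.4991 -0.1485  0.178 ]
top red [308. 159.] 188 top 0.1623 mean [0.4773 0.1815 0.1606] mid [0.4771 0.1822 0.1619]
top red [567. 231.] 54 top 0.014 mean [ 0.2748 -0.6343  0.0116] mid [ 0.2758 -0.6398  0.0121]
```

View pics/t3.png

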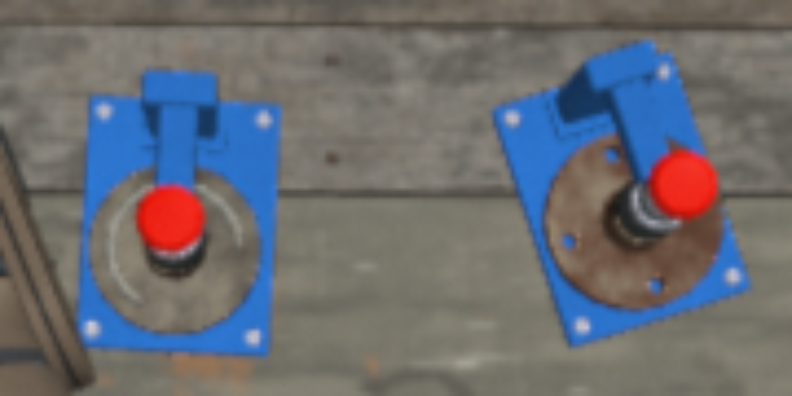

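The left knob at (170,217) has dropped about 13 mm and stays down with the gripper clear. The right one at (684,185) is still up and the disc has not moved.

```bash
python3 -c "
from plant import ctrl
print(ctrl.sign_off())"
```

```text
the job is handed in; nothing more can be done
None
```

The clamp over the grey disc is locked and stays down by itself (top camera: knob about 13 mm lower), the clamp over the rusty flange is still open, the disc shows no shift, and the job is handed in; no verdict came back.

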